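Guard, unlock and start a specimen polisher

TASK

Get the polisher ready and start it: take the amber splash shield with its spring clip off the grey tray and clip it over the middle of the front rim of the polisher's bowl, straight, upright and pushed well down. Then slide the yellow lock all the way off the start button, press the green button fully in and let it come back out. Leave the other things on the bench undisturbed.

Things in the scene. Friction and masses are not known exactly. Their poses are not given: they have to be found in the camera images.
- polisher_front (a point): Cream bench polisher, fixed, 560 mm deep (x) by 420 mm wide (y), deck 185 mm high, raised back 245 mm. This point: middle of its front lower edge, on the bench; x from its front (operator's side) to its back, y to the operator's left, z up. On the deck a black rounded-square bowl, 300 mm outside, with an upright lip. The front is a control panel sloping 33 degrees from level, facing the operator.
- rim_front (a point): Middle of the top of the straight front part of the black bowl lip, 221 mm above the bench; axes as the polisher's (the rim runs along y for 190 mm, x points into the bowl). The lip is a plain upright wall 8 mm thick (x), 36 mm high above the deck.
- shield_mid (a point): Centre, half-way up, of the loose amber splash shield (160 g): x along its width, y across its thickness, z up; both faces alike. Sheet 170 mm wide, 3 mm thick in the plane y = 0, from 18 mm below to 55 mm above this point; under its middle a spring clip. Clipped fully down on a wall, this point is 20 mm above the wall's top, mid-thickness. It starts clipped on the tray's +y wall.
- clip_handles (a point): Point in the shield's middle plane at the height to pinch the clip's two orange handles, 30 mm above shield_mid; axes as the shield's. Handles 40 mm wide (x), one on each side (y), from 30 mm below to 14 mm above this point, leaning out: 55 mm over their tips when clipped on an 8 mm wall (62 mm jaws shut). Pinched across y from above, the sheet between the fingers.
- clip_lever (a joint): Angle of the clip's levers (both move alike): 0 jaws shut, about 0.07 rad gripping an 8 mm wall, 0.30 rad fully squeezed: the handles then stand upright against a stop, 30 mm over their outsides. Squeezing takes about 9 N; 25 N holds it firmly at the stop. Let go, the jaws grip a wall with about 8 N.
- clip_seat (a point): Middle of the underside of the black block between the clip's jaws, which rests on the wall's top when fully down; 20 mm below shield_mid, axes as the shield's. The jaws (orange, 56 mm along x) reach 28 mm below this point; fully squeezed, the gap between them (y) is 25 mm at their lower end and at least 18 mm all the way up to the seat; shut on a wall, only their toes (lowest 12 mm) touch it.
- tray: Grey open tray, fixed, 240 mm (x) by 170 mm (y) by 70 mm high, walls 8 mm thick; origin: centre of its underside. The shield starts on its +y wall, within 25 mm of the wall's middle, its x along the tray's x.
- lock_tab (a point): Middle of the top of the rib on the yellow sliding lock. Axes of the sloping panel: x up the slope, y to the operator's left, z out of the panel (33 degrees from vertical). The rib is 12 mm thick (y), 34 mm long (x), 16 mm above the lock's plate (58 mm y by 48 mm x by 4 mm), which lies on a dark housing. Guide rails 2 mm higher than the plate run along y, 25 to 31 mm off in x.
- lock (a joint): Travel of the yellow lock along the panel's +y: 0 over the button, 0.060 m fully open (stop); at the start 0 to 0.005. It takes about 2 N and stays where it is left.
- button_face (a point): Centre of the face of the green start button, 34 mm in diameter; axes as the panel's (it goes in along -z). It sits in a well in the dark housing, 38 mm (x) by 46 mm (y), its face 17 mm below the housing's top and the lock's plate, so it is pressed along the panel's normal with closed fingers. With the lock fully open the lock's rib stands 60 mm from it in y.
- start_button (a joint): Travel of the green button: 0 out, 0.006 m fully in (about 6 N); it springs back.
- can_a: Loose black spray can with a blue band, 53 mm in diameter, 180 mm tall, a bystander; origin: centre of its underside.
- can_b: Loose black spray can with a red band, same size, a bystander; origin: centre of its underside.
- can_c: Loose black spray can with a green band, same size, a bystander; origin: centre of its underside.
- wash_bottle: Loose white wash bottle, 72 mm in diameter, 195 mm tall, a bystander; origin: centre of its underside.
- specimen_holder: Loose steel specimen holder, a disc 144 mm in diameter and 12 mm thick with a hub 34 mm high, lying on the bench, a bystander; origin: centre of its underside.
- mount_a: Loose black resin specimen mount, 40 mm in diameter, 24 mm high, in the tray, a bystander; origin: centre of its underside.
- mount_b: Another such specimen mount in the tray, a bystander; origin: centre of its underside.
Things that resemble listed ones, but are neither listed nor needed, are in the scene too. There is more than one size of the part that bears shield_mid; the job needs the smallest.

How it is judged:
On the way, in this order (a step that is already met when the one before it is completed fails the run):
1. the shield is clipped on the middle of the bowl's front rim, well down, and let go (x of shield_mid in the frame of rim_front between -0.007 and 0.007 m and y of shield_mid in the frame of rim_front between -0.03 and 0.03 m and z of shield_mid in the frame of rim_front between 0.015 and 0.028 m and angle between shield_mid's own z axis and vertical below 0.15 rad and angle between the x axis of shield_mid and the y axis of rim_front, either way round below 0.12 rad and value of joint clip_lever below 0.13 rad and contact force between the fingers and shield below 0.3 N), for 0.3 s.
2. the lock is slid fully off the start button (value of joint lock above 0.054 m), for 0.1 s.
3. the start button is pressed fully in with the lock open and the shield on (x of shield_mid in the frame of rim_front between -0.007 and 0.007 m and y of shield_mid in the frame of rim_front between -0.03 and 0.03 m and z of shield_mid in the frame of rim_front between 0.015 and 0.028 m and angle between shield_mid's own z axis and vertical below 0.15 rad and angle between the x axis of shield_mid and the y axis of rim_front, either way round below 0.12 rad and value of joint clip_lever below 0.13 rad and value of joint start_button above 0.0048 m and value of joint lock above 0.054 m), for 0.05 s.
At the end, for the whole second after the job is handed in: Shield gripping the front rim, at rest, released: within 7 mm across and 30 mm along of the rim's middle, centre 15 to 28 mm above its top, upright within 0.15 rad, along it within 0.12 rad, lever under 0.13 rad. Lock open over 52 mm. Button, pressed over 4.8 mm before, back out under 1.2 mm (all of step 1 and value of joint lock above 0.052 m and value of joint start_button below 0.0012 m and linear speed of shield below 0.02 m/s and angular speed of shield below 0.2 rad/s); the robot touches nothing.
It fails at once if a spray can is shifted over 30 mm or tipped (distance of any of can_a, can_b, can_c from where it was at the start of the episode above 0.03 m or angle between any of can_a, can_b, can_c's own z axis and vertical above 0.35 rad).
It fails at once if the wash bottle or the specimen holder is shifted over 30 mm or tipped (distance of any of wash_bottle, specimen_holder from where it was at the start of the episode above 0.03 m or angle between any of wash_bottle, specimen_holder's own z axis and vertical above 0.35 rad).
It fails at once if a specimen mount in the tray is shifted over 30 mm or tipped (distance of any of mount_a, mount_b from where it was at the start of the episode above 0.03 m or angle between any of mount_a, mount_b's own z axis and vertical above 0.35 rad).
It fails at once if the start button is pressed while the shield is not on the rim (value of joint start_button above 0.003 m and distance between shield_mid and rim_front above 0.05 m).
It also fails if it takes over 67 s, if anything falls off the work surface, if the arm or the gripper's body presses on something with over 40 N, if the wrist force passes 120 N, or if a joint passes its speed limit or range.

ROBOT

A 6-joint arm with a two-finger parallel gripper is mounted at the origin on the work surface. World frame = base frame: x ahead of the robot, y to its left, z up, the work surface at z = 0. Lengths are in m, angles in rad, forces in N, time in s.
With the tool pointing down it reaches from about 0.425 to 0.925 m from the base axis. Payload 12.5 kg.
Tool frame: the origin (TCP) lies at the very end of the fingers, on their centre line; the grasp point (between the pads) lies 19 mm behind it; z points along the fingers, y is the line along which they close (so a half turn about z gives the same grasp; the last joint's range is limited). The gripper opens to 85 mm and grips with 20 to 120 N. Pads are 22 mm wide; open, the fingers measure 114 mm over their backs; the gripper's body (76 mm by 85 mm) begins 54 mm behind the grasp point. The pads swing forward as they close: fully open they stand 13 mm farther back than shut.
Start: joints at [-1.447, 0.491, 1.559, -0, 1.092, -0.106], TCP at [0.142, -0.609, 0.195] pointing down, gripper open.
Joint ranges: [-3.1, 3.1], [-0.84, 2.19], [0.05, 2.79], [-1.13, 4.28], [0.06, 2.93], [-2.69, 2.69]. Speed limits (rad/s): [2.22, 2.22, 2.79, 3.14, 3.14, 3.14].

INTERFACE

Orientations are given as a unit quaternion [x, y, z, w].
In Python, from cell import env gives the robot as it stands.
- The arm moves only by the shell command python3 -m jog 'ROWS'. ROWS is text: rows parted by semicolons, each of 7 numbers parted by spaces: the shift along the tool's x, y, z in mm, then the turn, a rotation vector about the tool's x, y, z in rad, then the opening in per cent of the stroke, from 0 (shut) to 100 (fully open). In form: tx ty tz ax ay az claw; .... A call has 1 to 8 rows; each row shifts and turns the commanded pose from where the row before left it, along the tool's axes as they then stand; what a row does not reach is not made up. A row lasts 1/12 s, in which the tool goes at most 41.7 mm and 7.16 degrees, less where a joint would pass 70% of its speed; a pose out of reach is approached as far as the arm can. A call with a gripper value outside its range is refused whole. The fingers move at their own pace and stop on an object; the grip force is fixed at half the most. Time passes only in rows, so rows that do not move let the fingers close. It gives the time, the measured TCP pose, the force, the opening and the grip force at its end, in the units of the state.
- env.observe(): the state, without advancing time (a new reading comes with each control period).
- env.camera(name): name is "scene" or "top"; returns the picture (384x512x3 uint8, red, green, blue); there is no depth.
- env.camera_model(name): a dict with "fx", "fy", "cx", "cy" (pixels), "D" ([k1, k2, p1, p2, k3] as OpenCV has them; the pictures are not rectified), "pose" (4x4, takes a point from camera to world coordinates). Camera axes: x right, y up, looking along -z (the intrinsics and any distortion apply to the point x, -y, -z); pixel columns grow to the right and rows downward; lengths in m; the calibration is good to about 2 mm. A picture is of the moment at which its call begins. camera_model takes no time and is no camera call.
- env.sign_off(): hands the job in; it is judged then, once.
The state is a dict: "time": time; "joints": joint angles; "qvel": joint speeds; "joint_efforts": joint torques, N m; "tool_pos": TCP position; "tcp_rot": TCP orientation; "contact_force": force on the tool from outside, world axes, zero at the start; "wrist_torque": the same for the moment, N m; "width": finger opening in m; "gripper_force": force on a finger pad.
Only numpy, scipy, OpenCV 4.12 (cv2) and the standard library are available. Lean on these libraries where they do the work, as an engineer would, in place of code of your own. Each camera call takes 0.05 s, during which the arm holds its last target. There are 200 camera calls.

## Working session

There is one attempt and no reset: what is moved stays moved. The work goes in short steps, Python scripts to look and compute and a shell command to move; the robot and the scene stay as the last step left them, time stands still between calls to the robot, and variables do not carry over. Pictures are saved under pics/ and viewed, at most 10 in all, crops included, and the job is handed in when it is done.

```bash
ls; mkdir -p pics; python3 - <<'E'
from cell import env
import cv2,numpy as np
for n in("scene","top"):
    im=env.camera(n); cv2.imwrite(f"pics/{n}0.png",im[:,:,::-1]); m=env.camera_model(n); print(n,{k:np.round(v,4).tolist() if k in("pose","D") else v for k,v in m.items()})
a=cv2.imread("pics/scene0.png");b=cv2.imread("pics/top0.png")
cv2.imwrite("pics/scene0b.png",cv2.resize(a,(800,600),interpolation=cv2.INTER_CUBIC));cv2.imwrite("pics/top0b.png",cv2.resize(b,(800,600),interpolation=cv2.INTER_CUBIC))
print(env.observe())
E
```

```text
pics
scene {'fx': 448.12847508508486, 'fy': 448.12847508508486, 'cx': 259.53574406658686, 'cy': 191.63607908873527, 'D': [-0.0271, 0.0, 0.0, 0.0, 0.0], 'pose': [[-0.1154, -0.8474, 0.5182, 1.1693], [0.9932, -0.0922, 0.0704, 0.0944], [-0.0119, 0.5228, 0.8524, 1.2684], [0.0, 0.0, 0.0, 1.0]]}
top {'fx': 451.3034122125112, 'fy': 451.3034122125112, 'cx': 249.7046294660504, 'cy': 196.2998319811728, 'D': [-0.1815, 0.0, 0.0, 0.0, 0.0], 'pose': [[0.035, 0.9782, -0.2047, 0.1546], [-0.9994, 0.0334, -0.011, 0.0168], [-0.0039, 0.205, 0.9788, 1.7427], [0.0, 0.0, 0.0, 1.0]]}
{'time': 0.1, 'joints': array([-1.44659549e+00,  4.91479679e-01,  1.55937217e+00,  4.58255491e-05,
        1.09171147e+00, -1.05623489e-01]), 'qvel': array([-0.00167919, -0.00073457, -0.00219632,  0.0011774 ,  0.00017892,
        0.00044358]), 'joint_efforts': array([ 2.16560395e-03, -6.19447160e+01, -2.62026697e+01, -1.48932654e-04,
        2.90555268e-03, -1.97991213e-06]), 'tool_pos': array([ 0.14237013, -0.60833503,  0.194904  ]), 'tcp_rot': array([ 9.93405955e-01,  1.14648914e-01,  1.58191295e-05, -4.85502987e-04]), 'contact_force': array([-0.11162374,  0.5802653 ,  0.63361966]), 'wrist_torque': array([ 0.06688118, -0.00955527, -0.05532334]), 'gripper_force': 0.0, 'width': 0.08505526218428468}
```

View pics/scene0b.png

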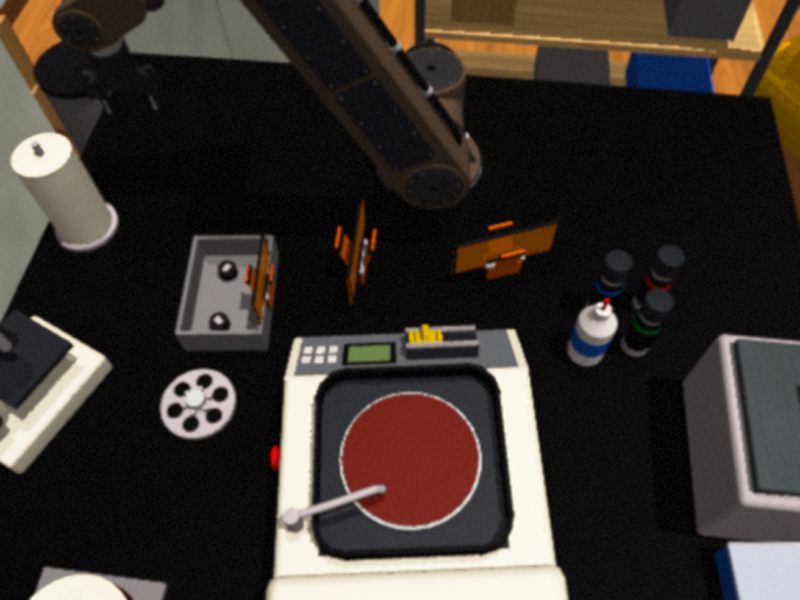

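View pics/top0b.png

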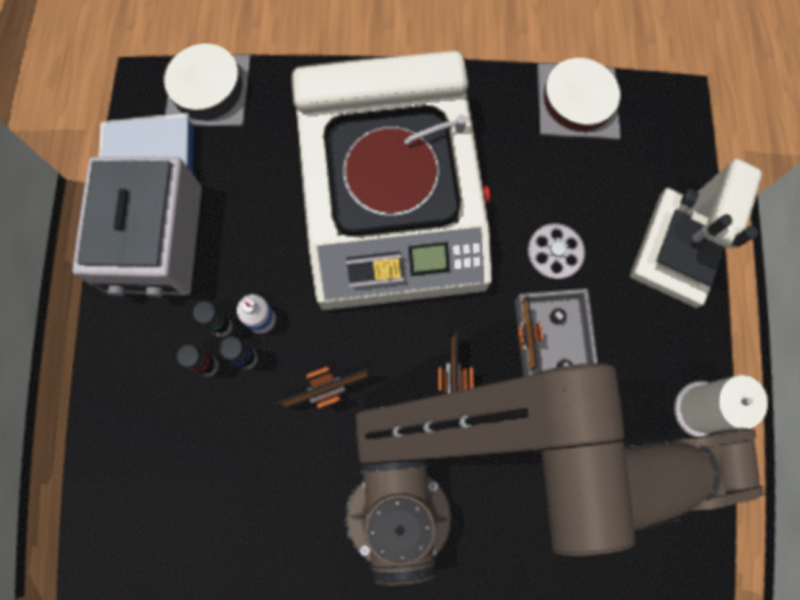

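```bash
python3 - <<'E'
import cv2
def crop(src,dst,x0,y0,x1,y1,s):
    c=cv2.resize(cv2.imread(src)[y0:y1,x0:x1],None,fx=s,fy=s,interpolation=cv2.INTER_CUBIC)
    c=cv2.convertScaleAbs(c,alpha=1.5,beta=20)
    for x in range((x0+19)//20*20,x1,20):
        cv2.line(c,((x-x0)*s,0),((x-x0)*s,6),(255,255,255),1);cv2.putText(c,str(x),((x-x0)*s,16),0,.35,(0,255,255),1)
    for y in range((y0+19)//20*20,y1,20):
        cv2.line(c,(0,(y-y0)*s),(6,(y-y0)*s),(255,255,255),1);cv2.putText(c,str(y),(7,(y-y0)*s+4),0,.35,(0,255,255),1)
    cv2.imwrite(dst,c)
crop("pics/scene0.png","pics/sc1.png",110,130,342,262,3)
crop("pics/top0.png","pics/tc1.png",195,130,385,248,4)
E
```

```text
(no output)
```

View pics/sc1.png

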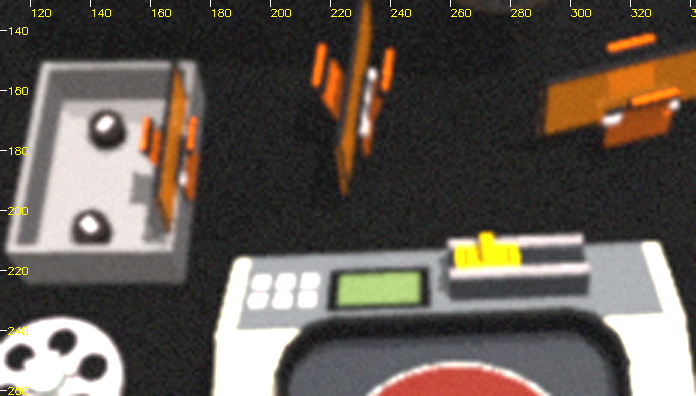

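View pics/tc1.png

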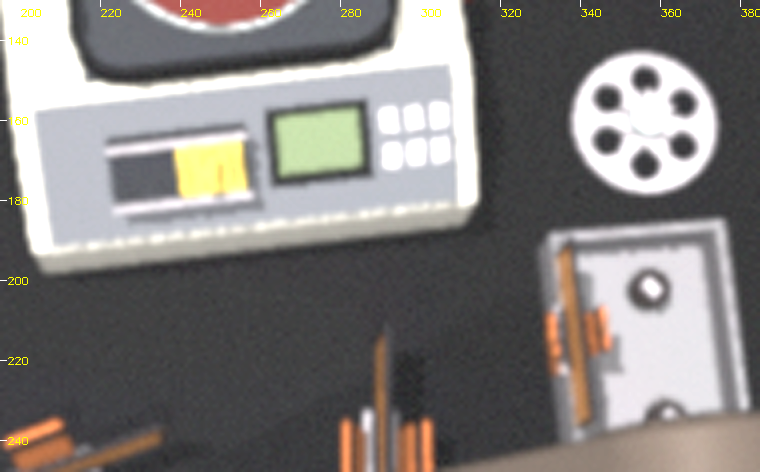

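```bash
cat > h.py <<'E'
import numpy as np,cv2
from cell import env
def ray(n,uv):
    m=env.camera_model(n);K=np.array([[m["fx"],0,m["cx"]],[0,m["fy"],m["cy"]],[0,0,1]])
    p=cv2.undistortPoints(np.array(uv,float).reshape(-1,1,2),K,np.array(m["D"])).reshape(-1,2)
    P=np.array(m["pose"]);d=np.c_[p[:,0],-p[:,1],-np.ones(len(p))]@P[:3,:3].T
    return P[:3,3],d
def plane(n,uv,z):
    o,d=ray(n,uv);return o+d*((z-o[2])/d[:,2])[:,None]
def tri(uvs,uvt):
    o1,d1=ray("scene",uvs);o2,d2=ray("top",uvt);out=[]
    for a,b in zip(d1,d2):
        s,t=np.linalg.lstsq(np.c_[a,-b],o2-o1,rcond=None)[0];p,q=o1+s*a,o2+t*b
        out.append([*(p+q)/2,np.linalg.norm(p-q)])
    return np.array(out)
def proj(n,X):
    m=env.camera_model(n);P=np.linalg.inv(np.array(m["pose"]));c=np.atleast_2d(X)@P[:3,:3].T+P[:3,3]
    K=np.array([[m["fx"],0,m["cx"]],[0,m["fy"],m["cy"]],[0,0,1]])
    return cv2.projectPoints(np.c_[c[:,0],-c[:,1],-c[:,2]],np.zeros(3),np.zeros(3),K,np.array(m["D"]))[0].reshape(-1,2)
S=lambda *p:np.array([(110+(x+.5)/3-.5,130+(y+.5)/3-.5) for x,y in p])
T=lambda *p:np.array([(195+(x+.5)/4-.5,130+(y+.5)/4-.5) for x,y in p])
np.set_printoptions(precision=4,suppress=True)
E
cat > m1.py <<'E'
from h import *
def rep(t,p):
    print(t,p[:, :3].tolist() if 0 else np.round(p,4).tolist())
    if len(p)==2: d=p[1]-p[0];print("   len",np.hypot(*d[:2]).round(4),"ang",np.degrees(np.arctan2(d[1],d[0])).round(2),"mid",((p[0]+p[1])/2)[:3].round(4))
rep("front low top",plane("top",T((47,273),(470,226)),0))
rep("rim out deck top-view",plane("top",T((110,80),(370,49)),.185))
rep("rim out top scene",plane("scene",S((330,313),(580,303)),.221))
rep("bowl L/R scene",plane("scene",S((275,355),(632,340)),.221))
rep("tray far(x+) corners top",plane("top",T((546,234),(724,220)),.07))
rep("tray outer +x corners scene",plane("scene",S((8,247),(187,252)),.07))
rep("tray outer -x corners scene",plane("scene",S((43,62),(195,62)),.07))
rep("tray +y wall outer scene",plane("scene",S((195,62),(187,252)),.07))
rep("shield top edge scene",plane("scene",S((177,62),(161,222)),.145))
rep("shield top edge top",plane("top",T((559,248),(577,424)),.145))
rep("handles scene (-y tip,+y tip)",plane("scene",S((146,135),(192,135)),.134))
rep("handles top (+y,-y)",plane("top",T((553,340),(605,330)),.134))
print("rib tri",tri(S((487,245)),T((220,172))))
a=cv2.imread("pics/scene0.png");b=cv2.imread("pics/top0.png")
for n,i in(("scene",a),("top",b)):
    h=cv2.cvtColor(i,cv2.COLOR_BGR2HSV)
    for nm,lo,hi in(("yellow",(24,150,110),(33,255,255)),("orange",(4,150,120),(14,255,255))):
        k,l,s,c=cv2.connectedComponentsWithStats(cv2.inRange(h,lo,hi))
        print(n,nm,[(s[j][:5].tolist(),c[j].round(1).tolist()) for j in range(1,k) if s[j][4]>7])
E
python3 m1.py
```

```text
front low top [[0.5069, 0.2073, 0.0], [0.5689, -0.2102, 0.0]]
   len 0.422 ang -81.55 mid [ 0.5379 -0.0014  0.    ]
rim out deck top-view [[0.6493, 0.14, 0.185], [0.6868, -0.0944, 0.185]]
   len 0.2374 ang -80.9 mid [0.668  0.0228 0.185 ]
rim out top scene [[0.6719, -0.0802, 0.221], [0.6386, 0.1339, 0.221]]
   len 0.2167 ang 98.84 mid [0.6552 0.0269 0.221 ]
bowl L/R scene [[0.7162, -0.1204, 0.221], [0.6689, 0.1803, 0.221]]
   len 0.3044 ang 98.95 mid [0.6925 0.03   0.221 ]
tray far(x+) corners top [[0.547, -0.2742, 0.07], [0.567, -0.4485, 0.07]]
   len 0.1755 ang -83.43 mid [ 0.557  -0.3614  0.07  ]
tray outer +x corners scene [[0.5627, -0.4462, 0.07], [0.5481, -0.2616, 0.07]]
   len 0.1852 ang 94.5 mid [ 0.5554 -0.3539  0.07  ]
tray outer -x corners scene [[0.3286, -0.4748, 0.07], [0.3107, -0.3051, 0.07]]
   len 0.1707 ang 96.03 mid [ 0.3196 -0.39    0.07  ]
tray +y wall outer scene [[0.3107, -0.3051, 0.07], [0.5481, -0.2616, 0.07]]
   len 0.2414 ang 10.38 mid [ 0.4294 -0.2833  0.07  ]
shield top edge scene [[0.3664, -0.2989, 0.145], [0.5573, -0.2716, 0.145]]
   len 0.1928 ang 8.12 
[... 1546 characters left out ...]
265, 9, 7, 12], [271.6, 267.6]), ([234, 274, 7, 8, 12], [236.8, 277.3]), ([294, 280, 11, 9, 18], [298.9, 284.0]), ([246, 285, 8, 9, 17], [249.7, 288.8]), ([286, 287, 6, 5, 9], [288.1, 288.3]), ([295, 287, 5, 7, 11], [296.4, 290.2]), ([268, 295, 4, 6, 8], [269.8, 297.6]), ([267, 301, 4, 8, 13], [268.7, 303.8]), ([222, 302, 6, 6, 8], [224.5, 303.9]), ([256, 312, 6, 7, 11], [258.4, 315.5])]
top yellow [([245, 169, 4, 6, 10], [246.6, 172.1])]
top orange [([332, 209, 3, 10, 16], [332.8, 213.8]), ([196, 235, 14, 7, 36], [202.8, 237.8]), ([301, 235, 2, 13, 25], [301.5, 241.2]), ([281, 236, 2, 14, 25], [281.4, 242.3]), ([297, 237, 2, 12, 15], [297.2, 243.2]), ([203, 254, 14, 7, 39], [209.7, 256.8])]
```

```bash
cat > m2.py <<'E'
from h import *
a=cv2.imread("pics/scene0.png");b=cv2.imread("pics/top0.png")
g=lambda i:cv2.GaussianBlur(cv2.cvtColor(i,cv2.COLOR_BGR2GRAY),(0,0),.8).astype(float)
def edge(i,cols,r0,r1,sgn):
    G=np.gradient(g(i),axis=0)*sgn;out=[]
    for c in cols:
        k=G[r0(c):r1(c),c];j=int(k.argmax())
        d=0 if j in(0,len(k)-1) else .5*(k[j-1]-k[j+1])/(k[j-1]-2*k[j]+k[j+1])
        out.append((c,r0(c)+j+d))
    o=np.array(out);f=np.polyfit(o[:,0],o[:,1],1);r=o[:,1]-np.polyval(f,o[:,0]);k=abs(r)<1
    f=np.polyfit(o[k,0],o[k,1],1);print(" inliers",k.sum(),len(k),"std",r[k].std().round(2))
    e=o[[0,-1],0];return np.c_[e,np.polyval(f,e)]
n=np.array([np.cos(np.radians(8.7)),np.sin(np.radians(8.7))])
def show(t,p):
    d=p[1]-p[0];m=p.mean(0);print(t,m,"n",(m[:2]@n).round(4),"ang",np.degrees(np.arctan(d[1]/d[0])).round(2))
show("rim scene outer .221",plane("scene",edge(a,range(222,300),lambda c:226,lambda c:240,-1),.221))
show("rim top outer .185",plane("top",edge(b,range(225,286),lambda c:int(150-(c-222)*.12-5),lambda c:int(150-(c-222)*.12+6),1),.185))
show("front low top 0",plane("top",edge(b,range(210,308),lambda c:int(198.2-(c-206)*.113-3),lambda c:int(198.2-(c-206)*.113+5),-1),0))
print("rail corners",tri(S((450,243),(582,237),(452,268),(588,265)),T((254,196),(114,211),(246,133),(106,150))))
print("deck/panel side corners front-top",tri(S((240,257),(655,243)),T((476,210),(30,258))))
k=1/1.5625
print("roll base",plane("scene",np.array([(88,230)])*k,0),"top tri",tri(np.array([(39,147)])*k,np.array([(745,401)])*k))
print("mid shield top",tri(np.array([(362,205)])*k,np.array([(457,360)])*k), plane("top",np.array([(455,335)])*k,.2))
E
python3 m2.py
```

```text
inliers 34 78 std 0.58
rim scene outer .221 [0.6552 0.0243 0.221 ] n 0.6514 ang -85.84
 inliers 61 61 std 0.13
rim top outer .185 [0.6597 0.0213 0.185 ] n 0.6554 ang -81.3
 inliers 98 98 std 0.07
front low top 0 [0.538  0.0017 0.    ] n 0.5321 ang -81.21
rail corners [[0.5537 0.0081 0.1519 0.0034]
 [0.535  0.1333 0.1544 0.001 ]
 [0.6014 0.0166 0.1921 0.002 ]
 [0.5827 0.14   0.1881 0.0002]]
deck/panel side corners front-top [[ 0.5614 -0.2017  0.0959  0.0032]
 [ 0.501   0.2109  0.097   0.005 ]]
roll base [[ 0.2914 -0.7558  0.    ]] top tri [[ 0.2795 -0.7567  0.257   0.0003]]
mid shield top [[ 0.3544 -0.1036  0.2504  0.0187]] [[ 0.418  -0.1119  0.2   ]]
```

```bash
python3 -m jog '0 0 -20 0 0 0.0645 100; 0 0 -20 0 0 0.0645 100; 28 -24 0 0 0 0 100; 28 -24 0 0 0 0 100; 28 -24 0 0 0 0 100; 28 -24 0 0 0 0 100; 28 -24 0 0 0 0 100; 28 -24 0 0 0 0 100'; python3 -m jog '28 -24 0 0 0 0 100; 28 -24 0 0 0 0 100; 28 -24 0 0 0 0 100; 28 -24 0 0 0 0 100; 28 -24 0 0 0 0 100; 24 -22 0 0 0 0 100; 0 0 0 0 0 0 100; 0 0 0 0 0 0 100'; python3 - <<'E'
from h import *
a=env.camera("scene");b=env.camera("top")
a=a[:,:,::-1];b=b[:,:,::-1];cv2.imwrite("pics/s2.png",a);cv2.imwrite("pics/t2.png",b)
A=cv2.resize(a[125:240,110:240],None,fx=4,fy=4,interpolation=3);B=cv2.resize(b[170:270,300:400],None,fx=4,fy=4,interpolation=3)
A=A[:,:400];c=cv2.convertScaleAbs(np.hstack([A,cv2.copyMakeBorder(B,0,60,0,0,0)]),alpha=1.5,beta=20);cv2.imwrite("pics/c2.png",c);print(c.shape)
E
```

```text
time: 0.77
tool_pos: [0.2959, -0.4468, 0.2352]
tcp_rot: [0.999, 0.05, -0.0, -0.0]
contact_force: [1.3, -0.2, -0.7]
width: 0.0855
gripper_force: 0.0
time: 1.43
tool_pos: [0.4446, -0.2894, 0.2351]
tcp_rot: [0.999, 0.052, -0.0, -0.0]
contact_force: [1.2, -0.7, 0.7]
width: 0.0852
gripper_force: 0.0
(460, 800, 3)
```

View pics/c2.png

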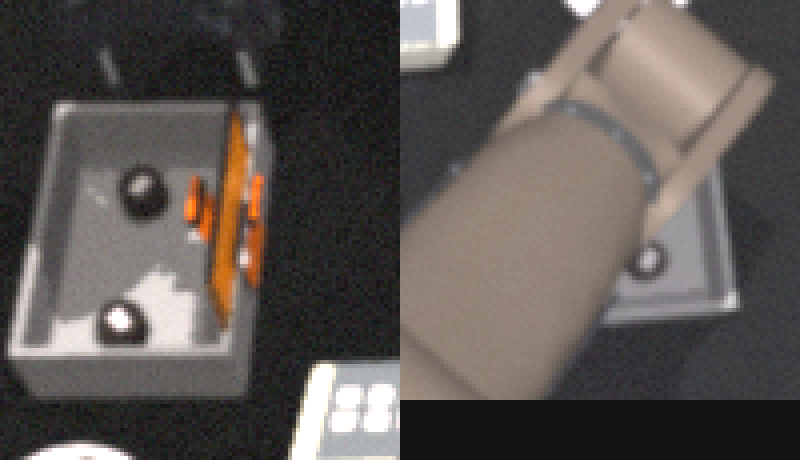

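```bash
python3 - <<'E'
from h import *
Q=lambda *p:np.array([(110+(x+.5)/4-.5,125+(y+.5)/4-.5) for x,y in p])
print("handles",plane("scene",Q((191,200),(259,196)),.13))
print("finger tips at z .24",plane("scene",Q((117,87),(254,85)),.248))
print("sheet top ends",plane("scene",Q((237,108),(212,318)),.145))
print("tray outer corners -x-y,+x-y,+x+y,-x+y",plane("scene",Q((54,104),(10,352),(244,356),(266,104)),.07))
a=cv2.imread("pics/s2.png");h=cv2.cvtColor(a,cv2.COLOR_BGR2HSV)
k,l,s,c=cv2.connectedComponentsWithStats(cv2.inRange(h,(4,170,130),(13,255,255))[150:215,145:185])
for j in range(1,k):
    if s[j][4]>4: print(s[j]+[145,150,0,0,0],c[j]+[145,150])
print(proj("scene",np.array([[.4446,-.2894,.2351]])))
E
```

```text
handles [[ 0.4503 -0.3182  0.13  ]
 [ 0.4411 -0.2669  0.13  ]]
finger tips at z .24 [[ 0.4352 -0.3514  0.248 ]
 [ 0.4231 -0.2536  0.248 ]]
sheet top ends [[ 0.3713 -0.2971  0.145 ]
 [ 0.559  -0.2733  0.145 ]]
tray outer corners -x-y,+x-y,+x+y,-x+y [[ 0.3301 -0.4774  0.07  ]
 [ 0.5649 -0.4462  0.07  ]
 [ 0.5485 -0.2658  0.07  ]
 [ 0.3113 -0.3     0.07  ]]
[173 169   2  10  16] [173.4375 173.125 ]
[156 174   3   6  12] [157.3333 176.4167]
[160 179   2   5   7] [160.7143 181.4286]
[[160.0864 153.5303]]
```

```bash
python3 -m jog '0 0 30 0 0 0 100; 0 0 30 0 0 0 100; 0 0 25 0 0 0 100; 0 0 20 0 0 0 100; 0 0 15 0 0 0 100; 0 0 14 0 0 0 100; 0 0 0 0 0 0 100; 0 0 0 0 0 0 60'; python3 -m jog '0 0 0 0 0 0 45; 0 0 0 0 0 0 30; 0 0 0 0 0 0 0; 0 0 0 0 0 0 0; 0 0 0 0 0 0 0; 0 0 0 0 0 0 0; 0 0 0 0 0 0 0'; python3 -c "
from h import *
print(env.observe())
a=env.camera('scene')[:,:,::-1];cv2.imwrite('pics/s3.png',a);cv2.imwrite('pics/c3.png',cv2.convertScaleAbs(cv2.resize(a[110:240,100:240],None,fx=4,fy=4,interpolation=3),alpha=1.5,beta=20))"
```

```text
time: 2.2
tool_pos: [0.4432, -0.2915, 0.1012]
tcp_rot: [0.999, 0.05, -0.0, -0.0]
contact_force: [-0.6, 0.6, 1.1]
width: 0.0757
gripper_force: 0.0
time: 2.78
tool_pos: [0.4441, -0.2909, 0.1019]
tcp_rot: [0.999, 0.051, 0.0, 0.001]
contact_force: [-1.0, -0.7, 7.0]
width: 0.0033
gripper_force: 59.1
{'time': 2.7833, 'joints': array([-0.7042,  0.4791,  1.8899, -0.0004,  0.7714,  0.7657]), 'qvel': array([ 0.0002, -0.0008,  0.0008,  0.0008,  0.0005, -0.0004]), 'joint_efforts': array([  0.5039, -51.3182, -18.1913,   0.3269,  -0.0854,   0.1385]), 'tool_pos': array([ 0.4441, -0.2909,  0.1019]), 'tcp_rot': array([0.9987, 0.0506, 0.0003, 0.0005]), 'contact_force': array([-1.0207, -0.6709,  6.9531]), 'wrist_torque': array([-0.1384,  0.1381,  0.1413]), 'gripper_force': 59.0729759784881, 'width': 0.0032979314607871446}
```

View pics/c3.png

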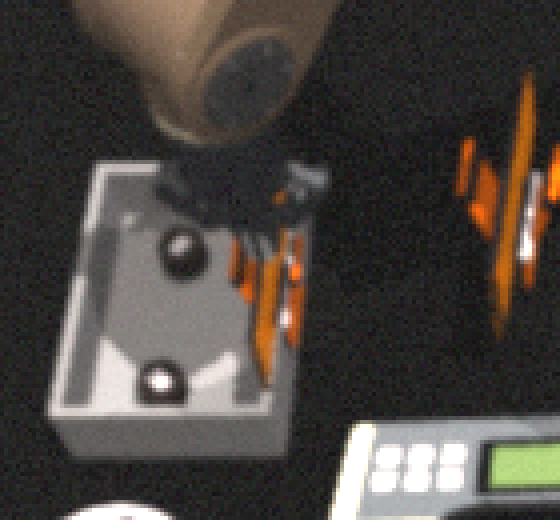

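```bash
python3 - <<'E'
from h import *
c=lambda p:((proj("scene",p)-[100,110])*4+1.5).round(0).tolist()
for x in(.444,.46,.475):
  u=np.array([np.cos(.11),np.sin(.11),0]);v=np.array([-u[1],u[0],0]);o=np.array([x,-.2905+(x-.444)*.11,.09])
  print(x,"handle tips -y (-x,+x)",c(np.array([o-.0275*v+s*.02*u+[0,0,.044] for s in(-1,1)])),"+y",c(np.array([o+.0275*v+s*.02*u+[0,0,.044] for s in(-1,1)])),
  "sheet top ends",c(np.array([o+s*.085*u+[0,0,.055] for s in(-1,1)])),"sheet bottom +x",c(o+.085*u-[0,0,.018]),"jaw +y bottom ends",c(np.array([o+.012*v+s*.028*u-[0,0,.045] for s in(-1,1)])))
print("TCP",c(np.array([[.444,-.291,.102],[.444,-.291,.121]])))
E
```

```text
0.444 handle tips -y (-x,+x) [[235.0, 232.0], [228.0, 275.0]] +y [[306.0, 232.0], [300.0, 275.0]] sheet top ends [[277.0, 156.0], [251.0, 341.0]] sheet bottom +x [[270.0, 390.0]] jaw +y bottom ends [[306.0, 286.0], [299.0, 345.0]]
0.46 handle tips -y (-x,+x) [[232.0, 249.0], [225.0, 293.0]] +y [[303.0, 249.0], [298.0, 293.0]] sheet top ends [[275.0, 172.0], [248.0, 360.0]] sheet bottom +x [[267.0, 408.0]] jaw +y bottom ends [[304.0, 303.0], [297.0, 362.0]]
0.475 handle tips -y (-x,+x) [[230.0, 266.0], [223.0, 310.0]] +y [[301.0, 266.0], [296.0, 310.0]] sheet top ends [[272.0, 188.0], [246.0, 378.0]] sheet bottom +x [[265.0, 426.0]] jaw +y bottom ends [[302.0, 318.0], [295.0, 379.0]]
TCP [[274.0, 276.0], [270.0, 263.0]]
```

```bash
R='0 0 0 0 0 0'; python3 -m jog '0 0 0 0 0 0 60; 0 0 0 0 0 0 60; 0 0 0 0 0 0 60; 0 0 0 0 0 0 60'; python3 -m jog '0 0 0 0 0 0 50; 0 0 0 0 0 0 50'|tail -2;python3 -m jog '0 0 0 0 0 0 40; 0 0 0 0 0 0 40'|tail -3;python3 -m jog '0 0 0 0 0 0 30; 0 0 0 0 0 0 30'|tail -3; python3 - <<'E'
from h import *
cv2.imwrite("pics/s4.png",env.camera("scene")[:,:,::-1])
for f in("s2","s3","s4"):
    a=cv2.imread(f"pics/{f}.png");h=cv2.cvtColor(a,cv2.COLOR_BGR2HSV)
    k,l,s,c=cv2.connectedComponentsWithStats(cv2.inRange(h,(3,170,110),(13,255,255))[150:215,145:185])
    print(f,[((s[j]+[145,150,0,0,0]).tolist(),(c[j]+[145,150]).round(1).tolist()) for j in range(1,k) if s[j][4]>3])
A=[cv2.resize(cv2.imread(f"pics/{f}.png")[150:205,148:181],None,fx=8,fy=8,interpolation=3) for f in("s2","s3","s4")]
cv2.imwrite("pics/c4.png",cv2.convertScaleAbs(np.hstack(A),alpha=1.7,beta=25))
E
```

```text
time: 3.17
tool_pos: [0.4439, -0.2905, 0.1013]
tcp_rot: [0.999, 0.05, -0.0, -0.0]
contact_force: [-0.5, -0.1, 0.9]
width: 0.0506
gripper_force: 0.0
width: 0.0423
gripper_force: 0.0
contact_force: [0.4, -0.6, -0.0]
width: 0.0338
gripper_force: 0.0
contact_force: [-0.3, -0.3, -0.2]
width: 0.0255
gripper_force: 0.0
s2 [([172, 169, 4, 11, 24], [173.4, 174.2]), ([156, 174, 3, 6, 12], [157.3, 176.4]), ([160, 177, 3, 8, 14], [161.0, 180.5]), ([172, 187, 2, 6, 7], [172.9, 189.7]), ([167, 195, 1, 4, 4], [167.0, 196.5])]
s3 [([173, 176, 2, 4, 8], [173.5, 177.5]), ([160, 181, 3, 4, 9], [161.3, 182.4]), ([173, 188, 1, 4, 4], [173.0, 189.5]), ([167, 195, 1, 6, 6], [167.0, 197.5])]
s4 [([172, 176, 3, 4, 9], [173.1, 177.3]), ([160, 182, 2, 3, 5], [160.6, 182.8]), ([173, 188, 1, 4, 4], [173.0, 189.5])]
```

View pics/c4.png

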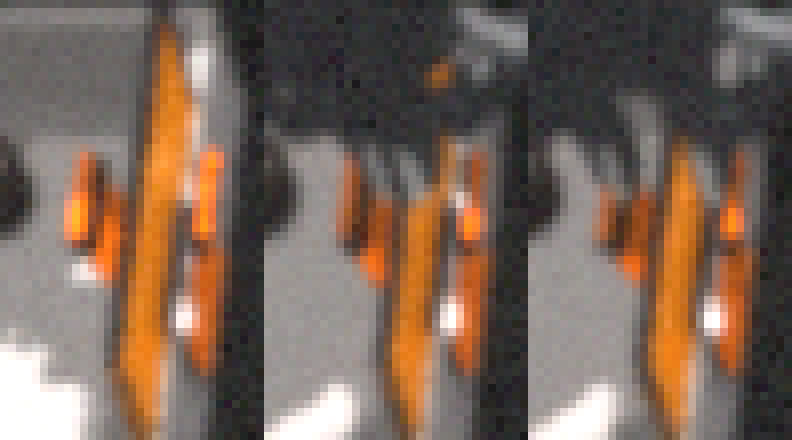

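```bash
python3 - <<'E'
from h import *
for z in(.195,.208,.235): print(z,proj("scene",np.array([[.1424,-.6083,z],[.1424+.0097,-.6083-.0414,z],[.1424-.0097,-.6083+.0414,z]])).round(1).tolist())
s=lambda n,x0,y0,x1,y1,k:cv2.resize(cv2.imread(f"pics/{n}.png")[y0:y1,x0:x1],None,fx=k,fy=k,interpolation=3)
A=s("scene0",55,35,118,95,6);B=s("s4",140,135,190,195,6)
cv2.imwrite("pics/c5.png",cv2.convertScaleAbs(np.hstack([A,B]),alpha=3,beta=20))
E
```

```text
0.195 [[90.8, 80.3], [78.1, 81.5], [103.5, 79.1]]
0.208 [[89.5, 77.5], [76.7, 78.7], [102.3, 76.2]]
0.235 [[86.8, 71.4], [73.8, 72.6], [99.8, 70.2]]
```

View pics/c5.png

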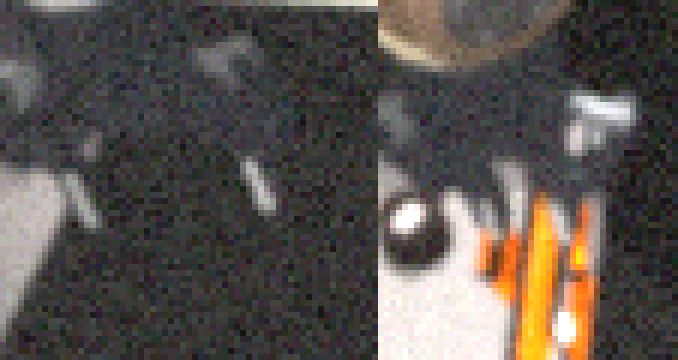

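```bash
python3 -m jog '0 0 0 0 0 0 100; 0 0 0 0 0 0 100; 0 0 0 0 0 0 100; 0 0 0 0 0 0 100; 0 0 0 0 0 0 100; 0 0 0 0 0 0 100; 0 0 12 0 0 0 100; 0 0 11 0 0 0 100'; python3 -m jog '0 0 0 0 0 0 60; 0 0 0 0 0 0 60; 0 0 0 0 0 0 60; 0 0 0 0 0 0 60';python3 -m jog '0 0 0 0 0 0 45; 0 0 0 0 0 0 45; 0 0 0 0 0 0 45'|tail -3
```

```text
time: 4.38
tool_pos: [0.4442, -0.2908, 0.0785]
tcp_rot: [0.999, 0.05, 0.0, 0.0]
contact_force: [0.7, 0.3, -0.4]
width: 0.0853
gripper_force: 0.0
time: 4.72
tool_pos: [0.4443, -0.291, 0.0793]
tcp_rot: [0.999, 0.05, 0.001, 0.001]
contact_force: [-0.3, 0.4, 3.6]
width: 0.0513
gripper_force: 5.1
contact_force: [-0.7, 0.4, 8.8]
width: 0.0385
gripper_force: 7.3
```

```bash
python3 -m jog '0 0 0 0 0 0 80; 0 0 0 0 0 0 80; 0 0 0 0 0 0 80; 0 0 5 0 0 0 80; 0 0 5 0 0 0 80;  0 0 0 0 0 0 80'; python3 -m jog '0 0 0 0 0 0 50; 0 0 0 0 0 0 50; 0 0 0 0 0 0 50; 0 0 0 0 0 0 50'|tail -3;python3 -m jog '0 0 0 0 0 0 40; 0 0 0 0 0 0 30; 0 0 0 0 0 0 20; 0 0 0 0 0 0 0; 0 0 0 0 0 0 0; 0 0 0 0 0 0 0; 0 0 0 0 0 0 0'
```

```text
time: 5.47
tool_pos: [0.4435, -0.2903, 0.0673]
tcp_rot: [0.999, 0.05, -0.001, -0.001]
contact_force: [0.2, 1.0, -0.1]
width: 0.0685
gripper_force: 0.0
contact_force: [-0.4, -0.3, 3.0]
width: 0.0431
gripper_force: 6.1
time: 6.38
tool_pos: [0.4447, -0.2918, 0.0698]
tcp_rot: [0.999, 0.051, 0.001, 0.002]
contact_force: [-1.1, -2.3, 12.0]
width: 0.0275
gripper_force: 58.7
```

```bash
python3 -m jog '0 0 -5 0 0 0 0; 0 0 -10 0 0 0 0; 0 0 -20 0 0 0 0; 0 0 -25 0 0 0 0; 0 0 -25 0 0 0 0; 0 0 -25 0 0 0 0; 0 0 0 0 0 0 0; 0 0 0 0 0 0 0'; python3 - <<'E'
from h import *
o=env.observe();print(o["tool_pos"],o["tcp_rot"],o["contact_force"],o["wrist_torque"],o["joints"])
a=env.camera("scene")[:,:,::-1];cv2.imwrite("pics/s6.png",a);cv2.imwrite("pics/t6.png",env.camera("top")[:,:,::-1])
cv2.imwrite("pics/c6.png",cv2.convertScaleAbs(cv2.resize(a[100:235,100:240],None,fx=4,fy=4,interpolation=3),alpha=2,beta=20))
E
```

```text
time: 7.05
tool_pos: [0.4441, -0.2907, 0.1797]
tcp_rot: [0.999, 0.05, 0.001, 0.001]
contact_force: [0.5, -0.6, -1.5]
width: 0.0274
gripper_force: 60.1
[ 0.4441 -0.2907  0.1797] [0.9987 0.0504 0.0008 0.0008] [ 0.5129 -0.5531 -1.494 ] [-0.007   0.0373  0.0212] [-0.704   0.3749  1.8098 -0.      0.9546  0.7659]
```

View pics/c6.png

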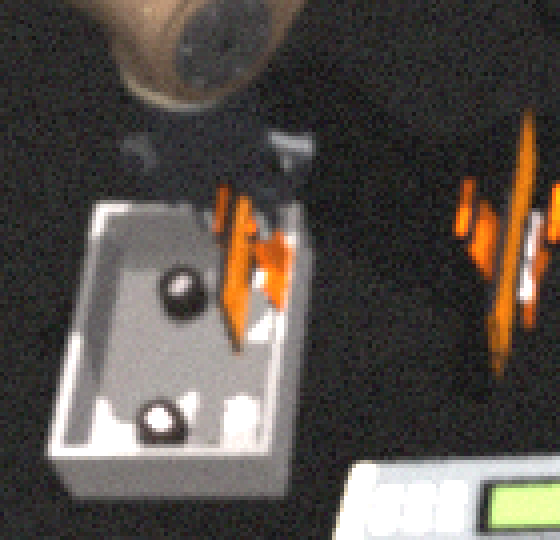

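```bash
python3 - <<'E'
from h import *
p=lambda *q:np.array([(100+(x+.5)/4-.5,100+(y+.5)/4-.5) for x,y in q])
print("sheet +x bottom corner",plane("scene",p((237,351)),.183))
E
python3 -m jog '0 0 -28 0 0 0 0; 0 0 -28 0 0 -0.116 0; 0 0 -28 0 0 -0.116 0; 0 0 -28 0 0 -0.116 0; 0 0 -28 0 0 -0.116 0; 0 0 0 0 0 -0.116 0; 0 0 0 0 0 -0.116 0; 0 0 0 0 0 -0.116 0'
python3 -m jog '0 0 0 0 0 -0.116 0; 0 0 0 0 0 -0.116 0; 0 0 0 0 0 -0.116 0; 0 0 0 0 0 -0.116 0; 0 0 0 0 0 -0.116 0; 0 0 0 0 0 -0.116 0; 0 0 0 0 0 -0.116 0; 0 0 0 0 0 0 0'
```

```text
sheet +x bottom corner [[ 0.5264 -0.2843  0.183 ]]
time: 7.82
tool_pos: [0.4437, -0.2904, 0.3173]
tcp_rot: [0.896, 0.443, -0.0, -0.001]
contact_force: [-0.4, 0.2, -1.6]
width: 0.0275
gripper_force: 60.1
time: 8.48
tool_pos: [0.4437, -0.2904, 0.317]
tcp_rot: [0.649, 0.761, -0.0, -0.001]
contact_force: [0.5, -0.6, -2.6]
width: 0.0275
gripper_force: 60.1
```

```bash
python3 -m jog '27.5 26.5 0 0 0 0 0; 27.5 26.5 0 0 0 0 0; 27.5 26.5 0 0 0 0 0; 27.5 26.5 0 0 0 0 0; 27.5 26.5 0 0 0 0 0; 27.5 26.5 0 0 0 0 0; 27.5 26.5 0 0 0 0 0; 27.5 26.5 0 0 0 0 0'
python3 -m jog '27.5 26.5 0 0 0 0 0; 27.5 26.5 0 0 0 0 0; 0 0 10 0 0 0 0; 0 0 12 0 0 0 0; 0 0 0 0 0 0 0; 0 0 0 0 0 0 0'
python3 - <<'E'
from h import *
a=env.camera("scene")[:,:,::-1];cv2.imwrite("pics/s7.png",a);b=env.camera("top")[:,:,::-1];cv2.imwrite("pics/t7.png",b)
A=cv2.resize(a[165:275,195:335],None,fx=5,fy=5,interpolation=3)
A=cv2.convertScaleAbs(A,alpha=2,beta=20)
for v in range(200,335,20):cv2.putText(A,str(v),((v-195)*5,10),0,.35,(0,255,255),1)
for v in range(180,275,20):cv2.putText(A,str(v),(0,(v-165)*5+4),0,.35,(0,255,255),1)
cv2.imwrite("pics/c7.png",A)
# predicted shield points
o=env.observe();t=o["tool_pos"];y=np.radians(98.9);u=np.array([np.cos(y),np.sin(y),0]);m=t+[0,0,.021]
for nm,X in(("bottom corners",[m+s*.085*u-[0,0,.018] for s in(1,-1)]),("seat",[m-[0,0,.02]]),("rim mid",[[.6623,.023,.221]])):print(nm,((proj("scene",np.array(X))-[195,165])*5+2).round().tolist())
E
```

```text
time: 9.15
tool_pos: [0.6203, -0.0389, 0.3172]
tcp_rot: [0.652, 0.758, -0.001, -0.001]
contact_force: [0.9, -0.6, -1.0]
width: 0.0275
gripper_force: 60.1
time: 9.65
tool_pos: [0.6633, 0.0218, 0.2951]
tcp_rot: [0.652, 0.759, -0.001, -0.001]
contact_force: [0.0, -0.8, -1.1]
width: 0.0272
gripper_force: 60.1
bottom corners [[493.0, 274.0], [145.0, 288.0]]
seat [[319.0, 283.0]]
rim mid [[325.0, 350.0]]
```

View pics/c7.png

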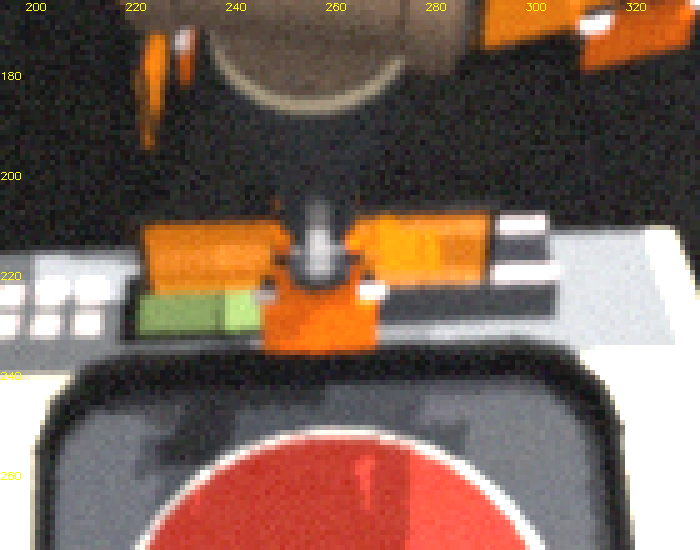

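```bash
python3 - <<'E'
from h import *
c=lambda X:((proj("scene",np.array(X))-[195,165])*5+2).round(1).tolist()
y=np.radians(98.8);u=np.array([np.cos(y),np.sin(y),0]);n=np.array([u[1],-u[0],0])
R=np.array([.6623,.023,.221]);print("rim outer edge at lat -70,-40,0,60",c([R-.004*n+s*u for s in(-.07,-.04,0,.06)]))
m=np.array([.6633,.0218,.2951+.021]);print("jaw bottom inner/outer",c([m+d*n-[0,0,.048] for d in(.0125,.0155,.018)]))
a=cv2.imread("pics/s7.png");g=cv2.GaussianBlur(cv2.cvtColor(a,cv2.COLOR_BGR2GRAY),(0,0),.7).astype(float)
for c0 in(225,230,235,240,244,275,280,285,290,295,300,305):
    G=np.gradient(g[:,c0]);k=G[226:244];j=k.argmin();d=.5*(k[j-1]-k[j+1])/(k[j-1]-2*k[j]+k[j+1]) if 0<j<17 else 0
    p=plane("scene",[(c0,226+j+d)],.221)[0];print(c0,round(226+j+d,2),"n",(p@n).round(4),"lat",(p@u).round(4),"| grey",k.min().round(0))
b=cv2.imread("pics/t7.png");print(b[140:156,230].mean(1).round(),b[140:156,280].mean(1).round())
print("R n",R@n,R@u)
# bowl side edges at row 252
row=g[252];G=np.gradient(row);l=200+G[200:215].argmin();r=310+G[310:330].argmax();print(l,r,plane("scene",[(l,252),(r,252)],.221)@u)
E
```

```text
rim outer edge at lat -70,-40,0,60 [[189.7, 348.5], [247.5, 346.3], [324.6, 343.2], [440.0, 338.7]]
jaw bottom inner/outer [[322.1, 332.6], [322.3, 338.1], [322.5, 342.6]]
225 230.77 n 0.6429 lat -0.1682 | grey -14.0
230 230.58 n 0.643 lat -0.1552 | grey -13.0
235 230.44 n 0.6431 lat -0.1421 | grey -13.0
240 230.54 n 0.644 lat -0.1291 | grey -20.0
244 230.16 n 0.6433 lat -0.1187 | grey -22.0
275 233.07 n 0.6553 lat -0.0384 | grey -25.0
280 233.05 n 0.6558 lat -0.0255 | grey -26.0
285 232.91 n 0.6559 lat -0.0125 | grey -28.0
290 232.66 n 0.6558 lat 0.0005 | grey -25.0
295 232.3 n 0.6553 lat 0.0135 | grey -26.0
300 232.25 n 0.6558 lat 0.0265 | grey -26.0
305 233.17 n 0.659 lat 0.0392 | grey -27.0
[67. 64. 60. 56. 58. 64. 66. 68. 70. 71. 75. 76. 77. 80. 81. 81.] [ 36.  24.  19.  18.  32.  79. 129. 134. 104.  85.  81.  80.  80.  81.
  72.  50.]
R n 0.6580223312665848 -0.07859326659764765
202 320 [-0.2265  0.0723]
```

```bash
python3 - <<'E'
from h import *
for n,(r0,r1,c0,c1) in(("s7",(195,245,215,310)),("t7",(90,215,190,310))):
    h=cv2.cvtColor(cv2.imread(f"pics/{n}.png"),cv2.COLOR_BGR2HSV)[r0:r1,c0:c1]
    k,l,s,c=cv2.connectedComponentsWithStats(cv2.inRange(h,(3,130,60),(23,255,255)))
    for j in range(1,k):
        if s[j][4]>6: print(n,s[j][:5]+[c0,r0,0,0,0],(c[j]+[c0,r0]).round(1))
c=lambda n,X:proj(n,np.array(X)).round(1).tolist()
y=np.radians(98.8);u=np.array([np.cos(y),np.sin(y),0])
m=np.array([.6633,.0218,.2951+.021])
print("pred top: top edge ends +,-",c("top",[m+s*.085*u+[0,0,.055] for s in(1,-1)]),"bottom",c("top",[m+s*.085*u-[0,0,.018] for s in(1,-1)]))
print("pred scene top ends",c("scene",[m+s*.085*u+[0,0,.055] for s in(1,-1)]))
E
```

```text
s7 [ 224  208   69   28 1028] [258. 219.]
t7 [229 107   2   6   7] [229.9 109.9]
t7 [277 128   4   6  16] [278.7 130.3]
pred top: top edge ends +,- [[229.1, 132.0], [281.5, 126.1]] bottom [[230.2, 139.4], [280.1, 133.7]]
pred scene top ends [[295.1, 204.8], [221.3, 207.7]]
```

```bash
python3 -m jog '3 1 0 0 0 0 0; 0 0 10 0 0 0 0; 0 0 10 0 0 0 0; 0 0 10 0 0 0 0; 0 0 10 0 0 0 0; 0 0 10 0 0 0 0; 0 0 5 0 0 0 0; 0 0 0 0 0 0 0'; python3 -m jog '0 0 3 0 0 0 0; 0 0 3 0 0 0 0; 0 0 0 0 0 0 0'|sed -n '2p;4p';python3 -m jog '0 0 3 0 0 0 0; 0 0 0 0 0 0 0'|sed -n '2p;4p'
```

```text
time: 10.42
tool_pos: [0.6637, 0.0249, 0.2396]
tcp_rot: [0.651, 0.759, -0.001, -0.001]
contact_force: [-0.3, -0.2, -2.0]
width: 0.0272
gripper_force: 60.1
tool_pos: [0.6641, 0.0249, 0.2351]
contact_force: [1.0, -0.4, -1.1]
tool_pos: [0.6641, 0.0249, 0.2321]
contact_force: [-0.0, 0.2, -1.3]
```

```bash
python3 -m jog '0 0 3 0 0 0 0; 0 0 0 0 0 0 0'|sed -n '2p;4p';python3 -m jog '0 0 3 0 0 0 0; 0 0 0 0 0 0 0'|sed -n '2p;4p';python3 -m jog '0 0 2 0 0 0 0; 0 0 0 0 0 0 0'|sed -n '2p;4p'
```

```text
tool_pos: [0.664, 0.0249, 0.229]
contact_force: [-1.3, 0.1, -1.6]
tool_pos: [0.664, 0.0249, 0.2259]
contact_force: [-1.0, -0.4, -1.3]
tool_pos: [0.664, 0.0249, 0.224]
contact_force: [-0.0, 0.5, -1.6]
```

```bash
python3 -m jog '0 0 2 0 0 0 0; 0 0 0 0 0 0 0'|sed -n '2p;4p';python3 -m jog '0 0 2 0 0 0 0; 0 0 0 0 0 0 0'|sed -n '2p;4p';python3 -m jog '0 0 2 0 0 0 0; 0 0 0 0 0 0 0'|sed -n '2p;4p'
python3 - <<'E'
from h import *
a=env.camera("scene")[:,:,::-1];cv2.imwrite("pics/s8.png",a)
h=cv2.cvtColor(a,cv2.COLOR_BGR2HSV)[195:265,215:310]
k=cv2.inRange(h,(3,130,60),(23,255,255));ys,xs=np.nonzero(k)
for c in(10,15,20,30,38,44,50,60,68,74): 
    v=ys[xs==c]; print(c+215,v.min()+195 if len(v) else None,v.max()+195 if len(v) else None)
c=lambda n,X:proj(n,np.array(X)).round(1).tolist()
y=np.radians(98.8);u=np.array([np.cos(y),np.sin(y),0]);n=np.array([u[1],-u[0],0]);t=env.observe()["tool_pos"]
for z in(.011,.021):
  m=t+[0,0,z];print(z,"bottom ends",c("scene",[m+s*.085*u-[0,0,.018] for s in(1,-1)]),"top",c("scene",[m+s*.085*u+[0,0,.055] for s in(1,-1)]),"jaw",c("scene",[m+.018*n-[0,0,.048]]))
E
```

```text
tool_pos: [0.664, 0.0249, 0.222]
contact_force: [0.2, -0.1, -0.9]
tool_pos: [0.6644, 0.0249, 0.2209]
contact_force: [-0.4, -0.7, 2.8]
tool_pos: [0.6645, 0.0248, 0.2208]
contact_force: [-4.7, -0.3, 15.8]
225 None None
230 225 237
235 225 237
245 225 264
253 226 264
259 238 264
265 227 263
275 211 264
283 213 264
289 223 264
0.011 bottom ends [[292.8, 235.4], [227.5, 238.0]] top [[294.4, 222.4], [225.4, 225.1]] jaw [[260.6, 247.8]]
0.021 bottom ends [[293.0, 233.7], [227.2, 236.3]] top [[294.6, 220.5], [225.0, 223.2]] jaw [[260.5, 246.2]]
```

```bash
python3 -m jog '0 0 0 0 0 0 40; 0 0 0 0 0 0 60; 0 0 0 0 0 0 80; 0 0 0 0 0 0 100; 0 0 0 0 0 0 100; 0 0 0 0 0 0 100; 0 0 0 0 0 0 100; 0 0 0 0 0 0 100'; python3 -m jog '0 0 -8 0 0 0 100; 0 0 -20 0 0 0 100; 0 0 -30 0 0 0 100; 0 0 -30 0 0 0 100; 0 0 -30 0 0 0 100; 0 0 0 0 0 0 100; 0 0 0 0 0 0 100'
python3 - <<'E'
from h import *
a=env.camera("scene")[:,:,::-1];cv2.imwrite("pics/s9.png",a);b=env.camera("top")[:,:,::-1];cv2.imwrite("pics/t9.png",b)
h=cv2.cvtColor(a,cv2.COLOR_BGR2HSV)[195:265,215:310]
k=cv2.inRange(h,(3,130,60),(23,255,255));ys,xs=np.nonzero(k)
for c in range(9,82,3): 
    v=ys[(xs==c)&(ys<46)]; print(c+215,(v.min()+195,v.max()+195) if len(v) else None,end=' ')
c=lambda n,X:proj(n,np.array(X)).round(1).tolist()
y=np.radians(98.8);u=np.array([np.cos(y),np.sin(y),0]);n=np.array([u[1],-u[0],0]);R=.6596*n-.0771*u+[0,0,.221]
m=R+[0,0,.02];print("\nrim",R,"bottom ends",c("scene",[m+s*.085*u-[0,0,.018] for s in(1,-1)]),"top",c("scene",[m+s*.085*u+[0,0,.055] for s in(1,-1)]),"handles",c("scene",[m+d*n+[0,0,.044] for d in(.0275,-.0275)]))
E
```

```text
time: 12.55
tool_pos: [0.6642, 0.0249, 0.2183]
tcp_rot: [0.651, 0.759, -0.0, 0.0]
contact_force: [-0.3, -0.2, 0.2]
width: 0.0854
gripper_force: 0.0
time: 13.13
tool_pos: [0.6645, 0.0249, 0.3387]
tcp_rot: [0.651, 0.759, 0.001, 0.002]
contact_force: [1.1, 1.0, -0.2]
width: 0.0853
gripper_force: 0.0
224 None 227 (np.int64(225), np.int64(226)) 230 (np.int64(224), np.int64(235)) 233 (np.int64(224), np.int64(235)) 236 (np.int64(224), np.int64(235)) 239 (np.int64(224), np.int64(235)) 242 (np.int64(224), np.int64(235)) 245 (np.int64(223), np.int64(235)) 248 (np.int64(223), np.int64(234)) 251 (np.int64(223), np.int64(240)) 254 (np.int64(214), np.int64(240)) 257 (np.int64(223), np.int64(240)) 260 (np.int64(223), np.int64(240)) 263 (np.int64(223), np.int64(240)) 266 (np.int64(212), np.int64(240)) 269 (np.int64(208), np.int64(240)) 272 (np.int64(207), np.int64(233)) 275 (np.int64(211), np.int64(234)) 278 (np.int64(211), np.int64(233)) 281 (np.int64(211), np.int64(233)) 284 (np.int64(222), np.int64(233)) 287 (np.int64(222), np.int64(233)) 290 (np.int64(222), np.int64(233)) 293 None 296 None 
rim [0.6636 0.0247 0.221 ] bottom ends [[293.0, 233.5], [227.3, 236.1]] top [[294.5, 220.3], [225.1, 223.0]] handles [[260.3, 233.8], [259.5, 214.0]]
```

```bash
python3 -m jog '0 -35 -10 0 0 0 100; 0 -35 -10 0 0 0 100; 0 -35 0 0 0 0 100; 0 0 0 0 0 0.121 100; 0 0 0 0 0 0.121 100; 0 0 0 0 0 0.121 100; 0 0 0 0 0 0.121 100; 0 0 0 0 0 0.121 100'; python3 -m jog '0 0 0 0 0 0.121 100; 0 0 0 0 0 0.121 100; 0 0 0 0 0 0.121 100; 0 0 0 0 0 0.121 100; 0 0 0 0 0 0.121 100; 0 0 0 0 0 0.121 100; 0 0 0 0 0 0.121 100; 0 0 0 0 0 0.121 100';  python3 -m jog '0 0 0 0 0.1152 0 60; 0 0 0 0 0.1152 0 60; 0 0 0 0 0.1152 0 60; 0 0 0 0 0.1152 0 60; 0 0 0 0 0.1152 0 60; 0 0 0 0 0 0 60; 0 0 0 0 0 0 60'
python3 - <<'E'
from h import *
from scipy.spatial.transform import Rotation as Ro
o=env.observe();print(Ro.from_quat(o["tcp_rot"]).as_matrix(),o["joints"])
a=env.camera("scene")[:,:,::-1];cv2.imwrite("pics/s10.png",a)
b=env.camera("top")[:,:,::-1];cv2.imwrite("pics/t10.png",b)
h=cv2.cvtColor(a,cv2.COLOR_BGR2HSV);k,l,s,c=cv2.connectedComponentsWithStats(cv2.inRange(h,(24,150,110),(33,255,255)))
print([(s[j].tolist(),c[j].round(1).tolist()) for j in range(1,k) if s[j][4]>5])
E
```

```text
time: 13.9
tool_pos: [0.56, 0.0088, 0.3553]
tcp_rot: [0.849, 0.529, -0.001, -0.001]
contact_force: [-0.3, 1.0, -0.4]
width: 0.0855
gripper_force: 0.0
time: 14.57
tool_pos: [0.56, 0.0088, 0.3552]
tcp_rot: [0.997, 0.073, -0.001, -0.0]
contact_force: [-0.2, -0.0, 0.4]
width: 0.0854
gripper_force: 0.0
time: 15.15
tool_pos: [0.5592, 0.0086, 0.3555]
tcp_rot: [0.957, 0.072, 0.282, -0.022]
contact_force: [0.2, -0.8, -0.7]
width: 0.0511
gripper_force: 0.0
[[ 0.8307  0.1505  0.5359]
 [ 0.1261 -0.9886  0.0822]
 [ 0.5422 -0.0007 -0.8403]] [-0.2019  0.0467  1.8777  0.2979  0.695   1.0393]
[([270, 209, 14, 10, 79], [276.1, 214.3])]
```

```bash
python3 -m jog '-28 -12 0 0 0 0 41; -28 -12 0 0 0 0 41; -28 -11.6 0 0 0 0 41; 0 0 30 0 0 0 41; 0 0 30 0 0 0 41; 0 0 30 0 0 0 41; 0 0 30 0 0 0 41; 0 0 16.7 0 0 0 41'; python3 -m jog '0 0 8 0 0 0 41; 0 0 7 0 0 0 41; 0 0 5 0 0 0 41; 0 0 5 0 0 0 41; 0 0 0 0 0 0 41'
```

```text
time: 15.92
tool_pos: [0.5606, 0.0452, 0.1931]
tcp_rot: [0.957, 0.073, 0.282, -0.022]
contact_force: [-0.4, 0.0, 0.2]
width: 0.035
gripper_force: 0.0
time: 16.33
tool_pos: [0.5736, 0.0473, 0.1738]
tcp_rot: [0.956, 0.073, 0.282, -0.022]
contact_force: [-0.5, -0.3, -0.3]
width: 0.0347
gripper_force: 0.0
```

```bash
python3 -m jog '0 0 4 0 0 0 41; 0 0 4 0 0 0 41; 0 0 0 0 0 0 41'|sed -n '2p;4p';python3 -m jog '0 0 4 0 0 0 41; 0 0 0 0 0 0 41'|sed -n '2p;4p';python3 -m jog '0 0 4 0 0 0 41; 0 0 0 0 0 0 41'|sed -n '2p;4p'
```

```text
tool_pos: [0.5772, 0.0475, 0.1678]
contact_force: [-0.5, -1.1, -0.1]
tool_pos: [0.5791, 0.0477, 0.1647]
contact_force: [0.7, -0.4, -0.8]
tool_pos: [0.5812, 0.048, 0.1615]
contact_force: [0.1, -0.1, 0.1]
```

```bash
python3 -m jog '0 0 4 0 0 0 41; 0 0 0 0 0 0 41'|sed -n '2p;4p';python3 -m jog '0 0 4 0 0 0 41; 0 0 0 0 0 0 41'|sed -n '2p;4p';python3 -m jog '0 0 4 0 0 0 41; 0 0 0 0 0 0 41'|sed -n '2p;4p'; python3 -m jog '0 0 0 0 0 0 0; 0 0 0 0 0 0 0; 0 0 0 0 0 0 0; 0 0 0 0 0 0 0'
```

```text
tool_pos: [0.5832, 0.0483, 0.1582]
contact_force: [0.3, -0.2, -0.6]
tool_pos: [0.5854, 0.0486, 0.1548]
contact_force: [0.9, 0.1, 0.6]
tool_pos: [0.5875, 0.049, 0.1515]
contact_force: [-0.2, -0.1, -1.2]
time: 17.75
tool_pos: [0.5873, 0.049, 0.1519]
tcp_rot: [0.956, 0.073, 0.283, -0.022]
contact_force: [-5.0, -0.7, 5.8]
width: 0.0089
gripper_force: 58.9
```

```bash
python3 -m jog '0 -6 0 0 0 0 0; 0 -7 0 0 0 0 0; 0 -7 0 0 0 0 0; 0 0 0 0 0 0 0'; python3 - <<'E'
from h import *
a=env.camera("scene")[:,:,::-1];cv2.imwrite("pics/s11.png",a)
for n in("s10","s11"):
    h=cv2.cvtColor(cv2.imread(f"pics/{n}.png"),cv2.COLOR_BGR2HSV);k,l,s,c=cv2.connectedComponentsWithStats(cv2.inRange(h,(22,140,80),(34,255,255))[195:235,240:320])
    print(n,[(s[j].tolist(),c[j].round(1).tolist()) for j in range(1,k) if s[j][4]>5])
E
```

```text
time: 18.08
tool_pos: [0.5842, 0.0694, 0.1519]
tcp_rot: [0.956, 0.073, 0.283, -0.022]
contact_force: [-5.5, 0.3, 6.5]
width: 0.0088
gripper_force: 59.1
s10 [([22, 12, 22, 12, 148], [34.1, 18.9])]
s11 [([28, 13, 23, 11, 170], [39.3, 19.5])]
```

```bash
python3 -m jog '0 -8 0 0 0 0 0; 0 -8 0 0 0 0 0; 0 -8 0 0 0 0 0; 0 -7 0 0 0 0 0; 0 -5 0 0 0 0 0; 0 -3 0 0 0 0 0; 0 0 0 0 0 0 0';  python3 -m jog '0 -2 0 0 0 0 0; 0 0 0 0 0 0 0'
```

```text
time: 18.72
tool_pos: [0.5785, 0.1067, 0.1519]
tcp_rot: [0.956, 0.072, 0.284, -0.021]
contact_force: [-7.7, -7.3, 6.4]
width: 0.009
gripper_force: 59.7
time: 18.88
tool_pos: [0.5785, 0.1071, 0.1519]
tcp_rot: [0.956, 0.071, 0.284, -0.02]
contact_force: [-7.6, -22.1, 7.6]
width: 0.0089
gripper_force: 60.0
```

```bash
python3 -m jog '0 2 0 0 0 0 0; 0 0 0 0 0 0 40; 0 0 0 0 0 0 40; 0 0 0 0 0 0 40; 0 0 -15 0 0 0 40; 0 0 -25 0 0 0 40; 0 0 0 0 0 0 0; 0 0 0 0 0 0 0'; python3 -m jog '0 20 0 0 0 0 0; 0 20 0 0 0 0 0; 0 19 0 0 0 0 0; 0 0 0 0 0 0 0'; python3 - <<'E'
from h import *
a=env.camera("scene")[:,:,::-1];cv2.imwrite("pics/s12.png",a)
h=cv2.cvtColor(a,cv2.COLOR_BGR2HSV)
for lo,hi in(((22,140,80),(34,255,255)),((45,90,40),(85,255,255))):
    k,l,s,c=cv2.connectedComponentsWithStats(cv2.inRange(h,lo,hi)[195:240,215:320])
    print([((s[j]+[215,195,0,0,0]).tolist(),(c[j]+[215,195]).round(1).tolist()) for j in range(1,k) if s[j][4]>4])
b=env.camera("top")[:,:,::-1];cv2.imwrite("pics/t12.png",b);h=cv2.cvtColor(b,cv2.COLOR_BGR2HSV)
k,l,s,c=cv2.connectedComponentsWithStats(cv2.inRange(h,(22,120,80),(34,255,255))[130:200,200:290]);print([((s[j]+[200,130,0,0,0]).tolist(),(c[j]+[200,130]).round(1).tolist()) for j in range(1,k) if s[j][4]>4])
n_=np.array([-.538,-.0833,.8387]);P=np.array([.5736,.047,.170]);print("P px",proj("scene",np.array([P-.017*n_,P,P+.0593*np.array([-.153,.988,0])])))
o=env.observe();print(o["tool_pos"],(o["tool_pos"]-P)@np.array([[.8307,.126,.542],[-.153,.988,0],n_]).T)
E
```

```text
time: 19.55
tool_pos: [0.5572, 0.1042, 0.186]
tcp_rot: [0.956, 0.073, 0.284, -0.022]
contact_force: [0.3, -0.2, -0.7]
width: 0.0108
gripper_force: 0.0
time: 19.88
tool_pos: [0.567, 0.0435, 0.1843]
tcp_rot: [0.956, 0.072, 0.283, -0.021]
contact_force: [-1.2, 0.4, 0.0]
width: 0.0003
gripper_force: 0.0
[([282, 206, 22, 13, 185], [292.1, 213.4])]
[]
[([223, 168, 18, 13, 194], [231.8, 173.8])]
P px [[272.1363 220.3402]
 [272.0239 215.0043]
 [293.2702 214.1708]]
[0.5662 0.0451 0.1842] [ 0.0013 -0.0007  0.0161]
```

```bash
python3 -m jog '0 0 15 0 0 0 0; 0 0 15 0 0 0 0; 0 0 12 0 0 0 0; 0 0 6 0 0 0 0; 0 0 0 0 0 0 0'; python3 -m jog '0 0 4 0 0 0 0; 0 0 4 0 0 0 0; 0 0 0 0 0 0 0'|sed -n '2p;4p';python3 -m jog '0 0 4 0 0 0 0; 0 0 0 0 0 0 0'|sed -n '2p;4p'
```

```text
time: 20.4
tool_pos: [0.5917, 0.0505, 0.143]
tcp_rot: [0.956, 0.073, 0.282, -0.022]
contact_force: [-1.3, 0.4, -1.1]
width: 0.0001
gripper_force: 0.0
tool_pos: [0.596, 0.0509, 0.1377]
contact_force: [-0.1, -0.1, 0.8]
tool_pos: [0.5981, 0.051, 0.1346]
contact_force: [-0.5, -0.5, 0.6]
```

```bash
for i in 1; do python3 -m jog '0 0 3 0 0 0 0; 0 0 0 0 0 0 0'|sed -n '2p;4p';python3 -m jog '0 0 3 0 0 0 0; 0 0 0 0 0 0 0'|sed -n '2p;4p';python3 -m jog '0 0 3 0 0 0 0; 0 0 0 0 0 0 0'|sed -n '2p;4p'; done
```

```text
tool_pos: [0.5997, 0.0511, 0.1323]
contact_force: [-0.4, -1.0, 0.5]
tool_pos: [0.6014, 0.0513, 0.1297]
contact_force: [-0.5, 0.5, 0.7]
tool_pos: [0.6031, 0.0514, 0.1272]
contact_force: [0.2, 0.1, -0.0]
```

```bash
python3 -m jog '0 0 3 0 0 0 0; 0 0 0 0 0 0 0'|sed -n '2p;4p';python3 -m jog '0 0 3 0 0 0 0; 0 0 0 0 0 0 0'|sed -n '2p;4p';python3 -m jog '0 0 2 0 0 0 0; 0 0 0 0 0 0 0'|sed -n '2p;4p'
```

```text
tool_pos: [0.6047, 0.0516, 0.1247]
contact_force: [-0.3, 0.8, -0.2]
tool_pos: [0.6063, 0.0519, 0.1223]
contact_force: [-1.0, 0.4, 3.3]
tool_pos: [0.6074, 0.0521, 0.1206]
contact_force: [-2.1, -0.3, 3.0]
```

```bash
python3 -m jog '0 0 2 0 0 0 0; 0 0 0 0 0 0 0'|sed -n '2p;4p';python3 -m jog '0 0 2 0 0 0 0; 0 0 0 0 0 0 0'|sed -n '2p;4p';python3 -m jog '0 0 1 0 0 0 0; 0 0 0 0 0 0 0; 0 0 0 0 0 0 0'|sed -n '2p;4p'
```

```text
tool_pos: [0.6086, 0.0523, 0.1188]
contact_force: [-3.1, 0.5, 4.5]
tool_pos: [0.6089, 0.0523, 0.1184]
contact_force: [-17.2, -2.8, 22.7]
tool_pos: [0.6091, 0.0523, 0.1182]
contact_force: [-28.8, -4.4, 34.6]
```

```bash
python3 -m jog '0 0 -10 0 0 0 0; 0 0 -20 0 0 0 0; 0 0 -30 0 0 0 0; 0 0 -35 0 0 0 0; 0 0 -35 0 0 0 0; 0 0 -35 0 0 0 0; 0 0 0 0 0 0 0; 0 0 0 0 0 0 0'; python3 - <<'E'
from h import *
a=env.camera("scene")[:,:,::-1];h=cv2.cvtColor(a,cv2.COLOR_BGR2HSV)
for lo,hi in(((22,140,80),(34,255,255)),((45,90,40),(85,255,255))):
    k,l,s,c=cv2.connectedComponentsWithStats(cv2.inRange(h,lo,hi)[195:240,215:320])
    print([((s[j]+[215,195,0,0,0]).tolist(),(c[j]+[215,195]).round(1).tolist()) for j in range(1,k) if s[j][4]>4])
k=cv2.inRange(h[195:265,215:310],(3,130,60),(23,255,255));ys,xs=np.nonzero(k)
for c in(15,24,30,60,66,72,75):
    v=ys[(xs==c)&(ys<46)]; print(c+215,(int(v.min())+195,int(v.max())+195) if len(v) else None,end=' ')
old=cv2.imread("pics/s9.png");d=cv2.absdiff(a,old).max(2);print("cans diff",(d[150:235,355:450]>40).sum(),"tray diff",(d[150:290,100:180]>40).sum())
E
```

```text
time: 23.07
tool_pos: [0.5281, 0.0401, 0.247]
tcp_rot: [0.955, 0.073, 0.286, -0.022]
contact_force: [0.3, -0.1, -1.0]
width: -0.0003
gripper_force: 0.0
[([281, 206, 23, 13, 188], [292.1, 213.4])]
[]
230 (224, 235) 239 (223, 235) 245 (223, 235) 275 (222, 234) 281 (213, 233) 287 (211, 233) 290 (206, 233) cans diff 0 tray diff 0
```

Lock is open, the shield has not moved since release, and the bystanders are where they were. Handing in.

```bash
python3 -c "
from cell import env
print(env.sign_off())"
```

```text
the job is handed in; nothing more can be done
None
```

The shield is clipped on the front rim, the lock is slid to its stop and the green button was pressed to its hard stop and let go; I handed the job in and no verdict came back, and I never saw the button itself, so its springing back is not confirmed.

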